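# Tip the walnut out of the nut carousel

## Robot

A 6-joint arm with a two-finger parallel gripper is mounted at the origin on the work surface. World frame = base frame: x ahead of the robot, y to its left, z up, the work surface at z = 0. Lengths are in mm, angles in degrees, forces in N, time in s.
With the tool pointing down it reaches from about 375 to 925 mm from the base axis. Payload 5.7 kg.
Tool frame: the origin (TCP) lies midway between the tips of the shut fingers; the grasp point (between the pads) lies 19 mm behind it; y points along the fingers, z is the direction in which the jaws open and shut, and the axes are right-handed (so a half turn about y gives the same grasp; the last joint's range is limited). The gripper opens to 85 mm and grips with 20 to 120 N. Pads are 22 mm wide; open, the fingers measure 114 mm over their backs; the gripper's body (76 mm by 85 mm) begins 54 mm behind the grasp point. The pads swing forward as they close: fully open they stand 13 mm farther back than shut.
Start: joints at [-77.584, 20.558, 86.54, -0, 72.909, -6.595], TCP at [195.431, -567.248, 231.267] pointing down, gripper open.
Joint ranges: [-170.27, 170.27], [-57.76, 135], [12.27, 136.19], [-55.21, 235.2], [11.17, 155.16], [-170.74, 170.74]. Speed limits (degrees/s): [136.94, 136.94, 180, 180, 180, 180].

## Interface

Orientations are given as [roll, pitch, yaw] about the fixed x, y, z axes, in that order (R = Rz(yaw) Ry(pitch) Rx(roll)).
In Python, from workcell import arm gives the robot as it stands.
- The arm moves only by the tool carry_out, never from a script. Its argument "moves" is one flat list of numbers, 6 for each row, row after row: the shift along the tool's x, y, z in units of 40 mm (1.0 is 40 mm), then the turn, a rotation vector about the tool's x, y, z in units of 5 degrees (1.0 is 5 degrees). A call has 1 to 10 rows; each row shifts and turns the pose as measured when the row begins, along the tool's axes as they then stand; what a row does not reach is not made up. A row lasts 1/12 s, in which the tool goes at most 41.7 mm and 7.16 degrees, less where a joint would pass 70% of its speed; a pose out of reach is approached as far as the arm can. A call is refused whole if a number of a shift passes 1 or a number of a turn 1, either way. A call with a gripper value outside its range is refused whole. "jaw" is the opening, from 0 (shut) to 1 (fully open), set as the call begins (left out, the last holds). The fingers move at their own pace and stop on an object; the grip force is fixed at half the most. Time passes only in rows, so rows that do not move let the fingers close. It gives the time, the measured TCP pose, the force and the opening at its end, in the units of the state.
- arm.observe(): the state, without advancing time (a new reading comes with each control period).
- arm.grab_frame(name): name is "scene" or "top"; returns (picture, depth): 420x560x3 uint8, blue, green, red; 420x560 float32, mm along the optical axis (not along the pixel's ray), 0 where there is no reading.
- arm.camera_params(name): a dict with "K" (3x3 intrinsics, pixels), "R" (3x3) and "t" (3): a world point X has camera coordinates R X + t. Camera axes: x right, y down, z forward; pixel columns grow to the right and rows downward; lengths in mm; the calibration is good to about 2 mm. A picture is of the moment at which its call begins. camera_params takes no time and is no camera call.
- arm.job_done(): hands the job in, once; it reports no verdict.
Trained networks look in the newest picture that a camera, given by its name, has taken for a name from the list of things; names that differ only in an ending like _2 or _b are one class to them, and where a whole thing is asked for, a point or a joint stands for the part that bears it (a point fixed in the world has none). Each returns a list of dicts, best first, with "confidence" (0 to 1); they miss things now and then, are a little off and sometimes report something else, mostly with a low value. They report only what shows in the picture. A call takes as long as a camera call. They do not tell look-alikes from the thing itself.
- arm.cut_out(camera, thing): "mask" (420x560 bool, what is visible of it) and "rect" ([left, top, right, bottom] in pixels, round what is visible of it).
The state is a dict: "time_s": time; "joint_positions": joint angles; "joint_velocities": joint speeds; "joint_efforts": joint torques, N m; "tcp_pos": TCP position; "tool_rot": TCP orientation; "contact_force": force on the tool from outside, world axes, zero at the start; "torque": the same for the moment, N m; "opening": opening from 0.0 (shut) to 1.0 (fully open).
Only numpy, scipy, OpenCV 4.12 (cv2) and the standard library are available. Lean on these libraries where they do the work, as an engineer would, in place of code of your own. Each camera call takes 0.05 s, during which the arm holds its last target.

## Task

The walnut is wanted for the pastry. By its knob, turn the wheel of the nut carousel until the walnut's compartment stands at the spout, then press the wooden thumb plate down so that the carousel tips and the walnut rolls down the spout into the baking tray, and let the carousel come back level. The other nuts must stay in the carousel, and no nut is to be touched with the fingers.

Things in the scene. Friction and masses are not known exactly. Their poses are not given: they have to be found in the camera images.
- knob_grip (a point): Centre of the wheel's knob, on the wheel's axis, 235 mm above the table: the height to grip. The knob is an upright wooden bar 64 mm long (point x), 16 mm thick (point y), 36 mm tall; below it 19 mm of air, then a hub 60 mm across. Compartment walls end 195 mm and the rim round the wheel 197 mm above the table. The walnut's compartment starts 45 to 75 degrees to one side of the spout.
- wheel (a joint): Turn of the wheel (rad, grows anticlockwise seen from above), a wooden disc 220 mm across with light friction that stays where it is left. Six straight walls part it into six equal open-topped compartments of 60 degrees; their centre lines lie at 30, 90, 150 .. degrees from the knob bar's length (point x of knob_grip), walls at 0, 60 .. degrees.
- spout (a point): Middle of the spout's lip, on its floor: a steel chute 94 mm wide inside, its lip 177 mm out from the wheel's axis and 162 mm above the table. Its floor lies 1.5 mm above the wheel's floor. A steel and clear plastic rim keeps the nuts in everywhere but at the spout. Its y points from the lip back to the wheel's axis, z up, x to the side away from the thumb plate; it tips with the carousel.
- thumb_plate (a point): Centre of the top of the wooden thumb plate (45 x 50 x 6 mm), 167 mm above the table, 85 mm beside and 155 mm towards the spout from the wheel's axis. Pressed down, it tips wheel, rim and spout about a level hinge line straight under the knob, 155 mm above the table, square to the line knob-spout. A spring resists with 2 N, rising to about 6 N, and brings it back level when let go.
- cradle (a joint): How far the carousel is tipped: 0 level, growing as the thumb plate is pressed, stop at 0.6 rad. At 0.5 to 0.6 rad (plate 75 to 90 mm lower) a nut in the compartment at the spout rolls out within about a second.
- walnut: The walnut: the biggest nut, round, 38 mm across, tan with a seam, 14 g, loose in a compartment next to the one at the spout. Origin at its centre.
- chestnut: A chestnut: dark, squat, 32 mm across and 22 mm high, in another compartment. Origin at its centre. It stays in the carousel.
- hazelnut: A hazelnut: a small round nut 22 mm across, in another compartment. Origin at its centre. It stays in the carousel.
- pecan: A pecan in its shell: a long oval 42 x 19 mm, in another compartment. Origin at its centre. It stays in the carousel.
- tray: Open dark steel baking tray 240 x 200 x 50 mm (walls 3 mm) standing on the table under the spout. Origin at the centre of its underside; x along its 240 mm, z up. It is already in place and need not be moved.
Things that resemble listed ones, but are neither listed nor needed, are in the scene too. Leave any turquoise or white look-alike of the hazelnut alone. Leave any blue or red look-alike of the walnut alone.

How it is judged (in metres and radians):
On the way, in this order (a step that is already met when the one before it is completed fails the run):
1. the walnut, still in the level carousel, stands in front of the spout (x of walnut in the frame of spout between -0.034 and 0.034 m and y of walnut in the frame of spout between 0.05 and 0.15 m and z of walnut in the frame of spout below 0.04 m and value of joint cradle below 0.1 rad), for 0.2 s.
2. the carousel is tipped (value of joint cradle above 0.25 rad), for 0.1 s.
At the end, for the whole second after the job is handed in: The walnut lies in the tray (its centre within the tray's walls and below their top), the carousel is level again (cradle under 0.1 rad), and the chestnut, hazelnut and pecan are still in the wheel's compartments (each within 145 mm of the knob's centre) (x of walnut in the frame of tray between -0.12 and 0.12 m and y of walnut in the frame of tray between -0.1 and 0.1 m and z of walnut in the frame of tray between 0 and 0.045 m and value of joint cradle below 0.1 rad and distance between each of chestnut, hazelnut, pecan and knob_grip below 0.145 m); the robot touches nothing.
It fails at once if a nut is touched with the fingers (contact force between any of walnut, chestnut, hazelnut, pecan and the fingers above 0.2 N).
It also fails if it takes over 48 s, if anything falls off the work surface, if the arm or the gripper's body presses on something with over 40 N, if the wrist force passes 120 N, or if a joint passes its speed limit or range.

## Working session

There is one attempt and no reset: what is moved stays moved. The work goes in short steps, Python scripts to look and compute and a tool call to move; the robot and the scene stay as the last step left them, time stands still between calls to the robot, and variables do not carry over. Pictures are saved under pics/ and viewed, and the job is handed in when it is done.

Besides the shell and the picture viewer there is one more tool, called after "Emit:" in YAML: its name, and indented under it one key for each argument. carry_out: Moves the arm, as the interface text tells. Its arguments: {"type":"object","properties":{"moves":{"type":"array"},"jaw":{"type":"number"}},"required":["moves"]}

```bash
mkdir -p pics; ls
python3 - <<'E'
from workcell import arm
import cv2,numpy as np
o=arm.observe();print({k:np.round(v,3) for k,v in o.items()})
for n in("scene","top"):
    p,d=arm.grab_frame(n);cv2.imwrite(f"pics/{n}0.png",p);np.save(f"pics/{n}0.npy",d)
    c=arm.camera_params(n);print(n,c)
    for t in ["walnut","knob_grip","spout","thumb_plate","chestnut","hazelnut","pecan","tray"]:
        for r in arm.cut_out(n,t)[:4]: print(n,t,round(r["confidence"],2),r["rect"],r["mask"].sum())
E
```

```text
pics
{'time_s': np.float64(0.0), 'joint_positions': array([-7.7582e+01,  2.0598e+01,  8.6601e+01,  2.0000e-03,  7.2910e+01,
       -6.5940e+00]), 'joint_velocities': array([ 0.01 ,  0.067, -0.041,  0.125,  0.166,  0.049]), 'joint_efforts': array([ 1.0000e-03, -5.2762e+01, -2.7862e+01, -0.0000e+00,  1.3000e-02,
        0.0000e+00]), 'tcp_pos': array([ 195.313, -566.576,  230.446]), 'tool_rot': array([-9.01070e+01,  1.40000e-02, -1.60989e+02]), 'contact_force': array([-0.904,  0.106,  0.692]), 'torque': array([-0.007, -0.011, -0.034]), 'opening': np.float64(0.998)}
scene {'K': array([[466.44677278,   0.        , 275.16135332],
       [  0.        , 466.44677278, 212.15202055],
       [  0.        ,   0.        ,   1.        ]]), 'R': array([[ 0.45095131,  0.89253451, -0.00500599],
       [ 0.52815572, -0.27136254, -0.80462035],
       [-0.71950987,  0.36020066, -0.5937685 ]]), 't': array([-333.08546274, -205.67925666, 1452.95755791])}
scene walnut 0.8 [175.1, 335.5, 196.0, 355.0] 371
scene walnut 0.66 [237.7, 210.5, 260.5, 221.8] 186
scene walnut 0.59 [227.8, 352.1, 250.2, 375.6] 408
s
[... 851 characters left out ...]
rray([ 24.82568021, 659.1366942 , 702.64871891])}
top walnut 0.81 [299.1, 173.7, 328.0, 197.2] 464
top walnut 0.78 [378.2, 155.3, 394.7, 177.6] 282
top walnut 0.77 [341.6, 119.6, 362.7, 136.3] 293
top knob_grip 0.98 [199.8, 158.9, 339.2, 296.2] 13792
top spout 0.62 [188.3, 147.0, 390.2, 324.5] 22517
top chestnut 0.66 [273.1, 268.9, 295.0, 288.6] 302
top chestnut 0.27 [318.3, 193.9, 460.2, 352.1] 10633
top chestnut 0.25 [212.8, 200.4, 230.9, 218.6] 142
top hazelnut 0.49 [215.5, 200.9, 231.4, 218.7] 145
top hazelnut 0.47 [144.1, 240.7, 153.0, 251.4] 82
top pecan 0.72 [309.5, 239.0, 332.7, 248.7] 194
top pecan 0.3 [216.0, 202.3, 232.3, 216.4] 120
top tray 0.58 [318.0, 192.2, 459.2, 350.5] 10537
```

Run:
```python
import cv2
a=cv2.imread("pics/top0.png")[100:370,130:480];cv2.imwrite("pics/top0c.png",cv2.resize(a,None,fx=2.2,fy=2.2,interpolation=2))
a=cv2.imread("pics/scene0.png");cv2.imwrite("pics/scene0c.png",cv2.resize(a,None,fx=1.4,fy=1.4,interpolation=2))
```

```text
(no output)
```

View pics/top0c.png

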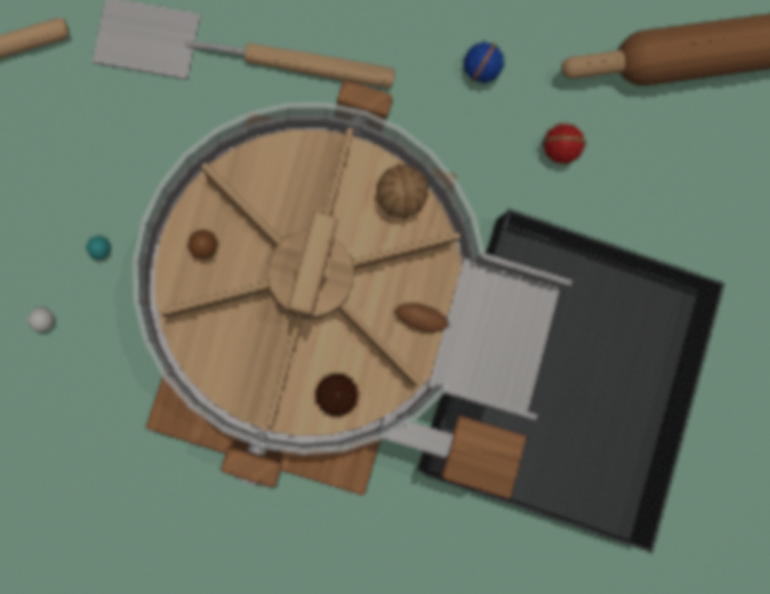

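View pics/scene0c.png

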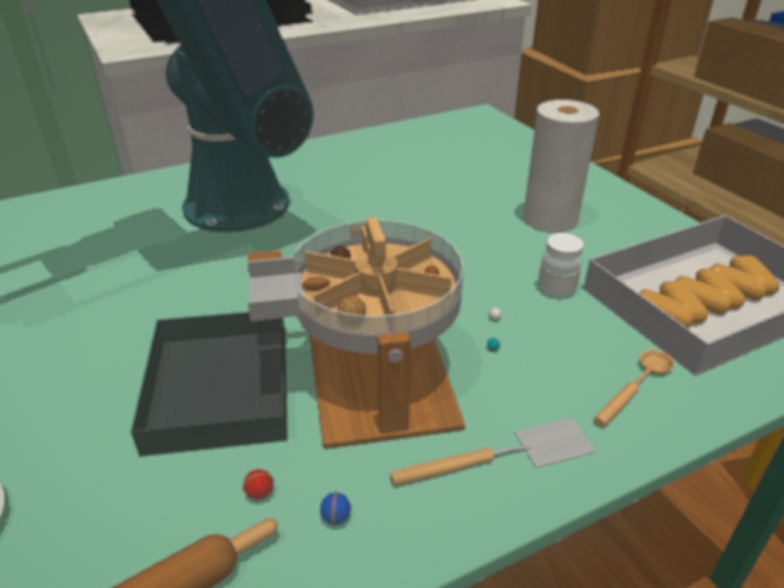

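The top view shows the walnut (tan, seamed) at about (313,186) and the pecan at the spout at about (322,244). The chestnut is at (283,279) and the hazelnut at (222,211). Walnut look-alikes are blue at (350,128) and red at (386,165), and hazelnut look-alikes are turquoise at (174,212) and white at (149,245). My choice is the tan one at (313,186), in the compartment one step anticlockwise of the spout. Next I'll measure the geometry.

```bash
cat > h.py <<'E'
import numpy as np,cv2
from workcell import arm
def pts(n,d):
    c=arm.camera_params(n);K,R,t=c["K"],c["R"],np.array(c["t"])
    v,u=np.mgrid[0:420,0:560]
    P=np.stack([(u-K[0,2])/K[0,0]*d,(v-K[1,2])/K[1,1]*d,d],-1)
    return (P-t)@R   # R^T(P-t)
def rect(m,W):
    r=cv2.minAreaRect(W[m][:,:2].astype(np.float32));return r
def atz(n,u,v,z):
    c=arm.camera_params(n);K,R,t=c["K"],c["R"],np.array(c["t"])
    d=R.T@np.linalg.solve(K,[u,v,1.]);o=-R.T@t
    return o+d*(z-o[2])/d[2]
E
python3 - <<'E'
from h import *
d=np.load("pics/top0.npy");W=pts("top",d);z=W[...,2]
v,u=np.mgrid[0:420,0:560]
def comp(m):
    n,l,s,c=cv2.connectedComponentsWithStats(m.astype(np.uint8));
    for i in range(1,n):
        if s[i,4]>60:
            r=cv2.minAreaRect(W[l==i][:,:2].astype(np.float32));b=cv2.boxPoints(r)
            print(s[i],"px",c[i].round(1),"mean",W[l==i].mean(0).round(1),"rect",np.round(r[0],1),np.round(r[1],1),round(r[2],1),b.round().tolist())
box=(u>180)&(u<400)&(v>140)&(v<340)&(d>0)
print("knob");comp(box&(z>240)&(z<265))
print("plate");comp(box&(z>160)&(z<174)&(u>320)&(v>270))
print("spoutfloor");comp(box&(z>156)&(z<169)&(u>325)&(v>215)&(v<292))
print("walnut z",z[175:197,300:328].max())
# knob edges by pixel
for p in [(313,186)]: print(atz("top",*p,180))
for cr in [(458,260),(438,388),(558,290),(531,413),(572,283),(536,417),(457,418),(525,435),(444,483),(511,497),(320,213),(330,216),(296,303),(309,312)]:
    uu,vv=130+cr[0]/2.2,100+cr[1]/2.2
    print(cr,W[int(round(vv)),int(round(uu))].round(), atz("top",uu,vv,167).round())
E
python3 - <<'E'
import cv2
a=cv2.imread("pics/top0.png")[160:300,200:400];cv2.imwrite("pics/c1.png",cv2.resize(a,None,fx=4,fy=4,interpolation=2))
E
```

```text
knob
[261 196  23  47 538] px [272. 219.] mean [620.   44.4 251.7] rect [621.   44.2] [16.  64.3] 74.6 [[588.0, 45.0], [650.0, 28.0], [654.0, 43.0], [592.0, 60.0]]
plate
[321 271  52  16 346] px [352.3 276.1] mean [541.6 -85.  161.5] rect [537.8 -75.1] [83.  23.4] 89.8 [[526.0, -117.0], [549.0, -117.0], [550.0, -34.0], [526.0, -34.0]]
[ 321  289   48   37 1042] px [347.8 306.4] mean [495.3 -75.5 165.7] rect [497.6 -67.9] [73.6 45. ] 73.3 [[466.0, -97.0], [509.0, -110.0], [530.0, -39.0], [487.0, -26.0]]
spoutfloor
[ 326  216   60   71 3059] px [352.  249.1] mean [584.2 -85.9 160.7] rect [583.7 -82. ] [96.3 99.4] 76.5 [[524.0, -117.0], [621.0, -140.0], [643.0, -47.0], [547.0, -24.0]]
walnut z 791.0439454887169
[682.31528371 -22.42907062 180.        ]
(458, 260) [635. -65. 158.] [633. -64. 167.]
(438, 388) [542. -44. 186.] [541. -47. 167.]
(558, 290) [ 628. -189.    4.] [ 611. -136.  167.]
(531, 413) [ 524. -107.  186.] [ 524. -113.  167.]
(572, 283) [ 634. -201.    3.] [ 616. -147.  167.]
(536, 417) [ 513. -163.    5.] [ 521. -117.  167.]
(457, 418) [520. -61. 165.] [520. -60. 167.]
(525, 435) [ 497. -154.    2.] [ 508. -108.  167.]
(444, 483) [456. -80.  -2.] [476. -50. 167.]
(511, 497) [ 445. -137.    6.] [466. -97. 167.]
(320, 213) [650.  40. 253.] [667.  36. 167.]
(330, 216) [649.  33. 252.] [665.  29. 167.]
(296, 303) [594.  54. 253.] [602.  54. 167.]
(309, 312) [589.  47. 247.] [595.  44. 167.]
```

View pics/c1.png

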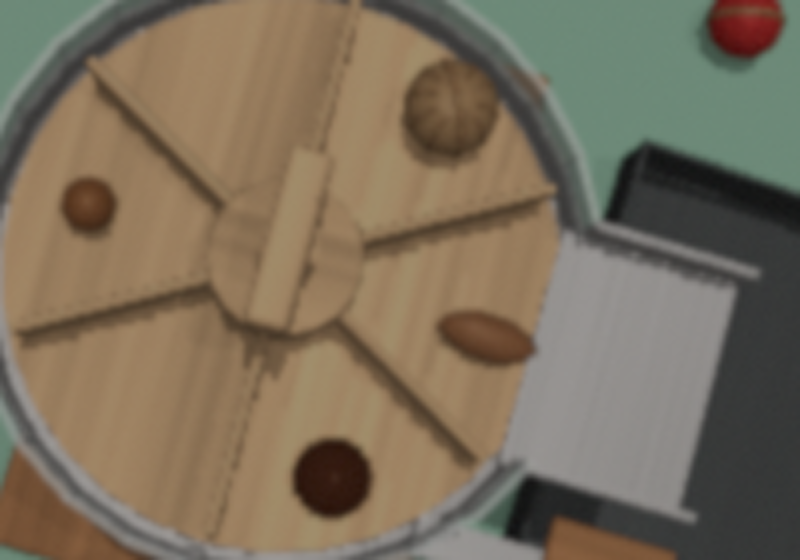

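Measured from the top view:
- Axis at (621, 44), bar direction -15.3°.
- Spout direction -107.5°.
- Plate at about (492, -79).
- Walnut compartment centre at about -45.3°, so it needs a clockwise turn of about 62°.

I'll rotate the tool and raise it first.

Emit:
carry_out:
  moves: [0,-0.25,0,0,-1,0,0,-0.25,0,0,-1,0,0,-0.25,0,0,-1,0,0,-0.25,0,0,-1,0,0,-0.25,0,0,-1,0,0,-0.25,0,0,-1,0,0,-0.25,0,0,-1,0,0,-0.25,0,0,-1,0,0,-0.25,0,0,-1,0,0,-0.25,0,0,-1,0]
  jaw: 0.7

```text
time_s: 1.73
tcp_pos: [194.9, -565.0, 332.4]
tool_rot: [-90.2, 0.4, -108.7]
contact_force: [-0.5, 0.2, -0.5]
opening: 0.699
```

Emit:
carry_out:
  moves: [0,0,0,0,-1,0,0,0,0,0,-1,0,0,0,0,0,-1,0,0,0,0,0,-1,0,0,0,0,0,-1,0,0,0,0,0,-1,0,0,0,0,0,-1,0,0,0,0,0,-1,0,0,0,0,0,-1,0,0,0,0,0,-1,0]

```text
time_s: 2.57
tcp_pos: [195.2, -566.3, 336.4]
tool_rot: [-90.0, 0.0, -56.1]
contact_force: [0.5, -0.0, 0.6]
opening: 0.702
```

Emit:
carry_out:
  moves: [0,0,0,0,-1,0,0,0,0,0,-1,0,0,0,0,0,-1,0,0,0,0,0,-1,0,0,0,0,0,-1,0,0,0,0,0,-1,0,0,0,0,0,-1,0,0,0,0,0,-1,0,0,0,0,0,-1,0,0,0,0,0,-1,0]

```text
time_s: 3.4
tcp_pos: [195.1, -565.7, 336.1]
tool_rot: [-89.9, 0.0, -3.5]
contact_force: [0.2, -0.6, 0.9]
opening: 0.698
```

```bash
cat >> h.py <<'E'
from scipy.spatial.transform import Rotation as Ro
def go(target,xang):
    o=arm.observe();p=np.array(o["tcp_pos"]);R=Ro.from_euler('xyz',o["tool_rot"],degrees=True)
    dl=R.inv().apply(np.array(target)-p)/40
    T=Ro.from_euler('xyz',[-90,0,xang],degrees=True)
    rv=np.degrees((R.inv()*T).as_rotvec())/5
    print("t",round(o["time_s"],2),"tcp",p.round(1),np.round(o["tool_rot"],1),"J",np.round(o["joint_positions"],0),"F",np.round(o["contact_force"],1),"open",round(o["opening"],3))
    print("shift units total",dl.round(2),"turn units",rv.round(2))
E
python3 -c "
from h import *
go([621,44,310],-15.3)"
```

```text
t 3.4 tcp [ 195.1 -565.7  336.1] [-89.9   0.   -3.5] J [ -78.   16.   78.    0.   86. -164.] F [ 0.2 -0.6  0.9] open 0.698
shift units total [ 9.69  0.67 15.87] turn units [-0.02  2.36 -0.01]
```

Emit:
carry_out:
  moves: [0.48,0,0.79,0,0,0,0.48,0,0.79,0,0,0,0.48,0,0.79,0,0,0,0.48,0,0.79,0,0,0,0.48,0,0.79,0,0,0,0.48,0,0.79,0,0,0,0.48,0,0.79,0,0,0,0.48,0,0.79,0,0,0,0.48,0,0.79,0,0,0,0.48,0,0.79,0,0,0]

```text
time_s: 4.23
tcp_pos: [408.6, -256.2, 334.8]
tool_rot: [-90.2, -0.0, -3.9]
contact_force: [0.5, -0.1, -0.1]
opening: 0.703
```

Emit:
carry_out:
  moves: [0.48,0,0.79,0,0,0,0.48,0,0.79,0,0,0,0.48,0,0.79,0,0,0,0.48,0,0.79,0,0,0,0.48,0,0.79,0,0,0,0.48,0,0.79,0,0,0,0.4,0,0.7,0,0,0,0.3,0,0.4,0,0,0,0,0,0,0,0,0]

```text
time_s: 4.98
tcp_pos: [576.4, -13.2, 335.6]
tool_rot: [-90.1, -0.4, -3.5]
contact_force: [-0.4, -0.8, 1.0]
opening: 0.696
```

```bash
python3 -c "
from h import *
go([621,44,310],-15.3)"
```

```text
t 4.98 tcp [576.4 -13.2 335.6] [-90.1  -0.4  -3.5] J [ -8.  14.  81.  -0.  84. -95.] F [-0.4 -0.8  1. ] open 0.696
shift units total [1.02 0.64 1.5 ] turn units [0.02 2.35 0.07]
```

Emit:
carry_out:
  moves: [0.34,0.1,0.5,0,0,0,0.34,0.1,0.5,0,0,0,0.3,0.1,0.44,0,0,0,0,0,0,0,0.8,0,0,0,0,0,0.8,0,0,0,0,0,0.75,0,0,0,0,0,0,0]

```text
time_s: 5.57
tcp_pos: [619.6, 43.3, 322.2]
tool_rot: [-90.2, -0.3, -15.6]
contact_force: [0.3, 0.5, -0.8]
opening: 0.697
```

```bash
python3 -c "
from h import *
go([621,44,216],-15.3)
p,d=arm.grab_frame('scene');cv2.imwrite('pics/s1.png',cv2.resize(p[100:300,120:400],None,fx=2.8,fy=2.8))"
```

```text
t 5.57 tcp [619.6  43.3 322.2] [-90.2  -0.3 -15.6] J [ -2.  19.  77.  -0.  85. -77.] F [ 0.3  0.5 -0.8] open 0.697
shift units total [0.02 2.65 0.04] turn units [ 0.05 -0.07  0.05]
```

View pics/s1.png

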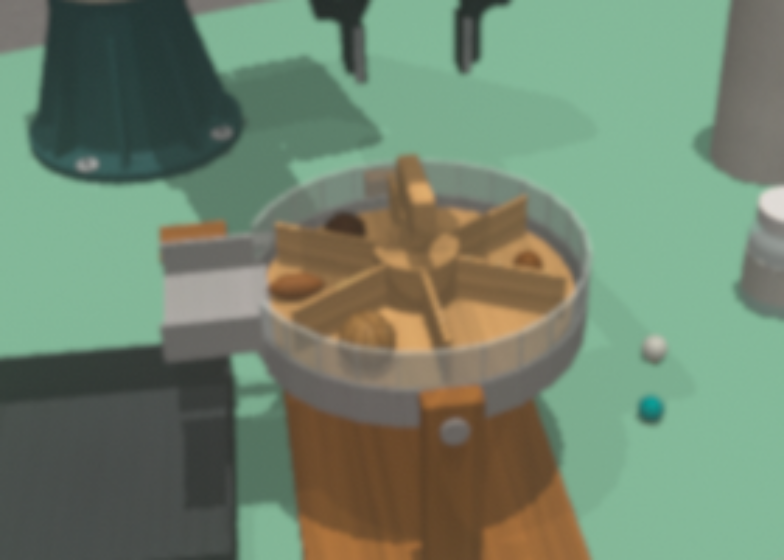

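The fingers at crop (355,60) and (465,60) sit either side of the knob at (412,190). Next I'll go down and grip it.

Emit:
carry_out:
  moves: [0,0.6,0,0,0,0,0,0.6,0,0,0,0,0,0.6,0,0,0,0,0,0.5,0,0,0,0,0,0.3,0,0,0,0,0,0,0,0,0,0]

```text
time_s: 6.12
tcp_pos: [620.6, 38.7, 217.7]
tool_rot: [-90.2, -0.7, -14.8]
contact_force: [-0.5, 0.3, -0.1]
opening: 0.697
```

```bash
python3 -c "
from h import *
go([621,44,217],-15.3)"
```

```text
t 6.12 tcp [620.6  38.7 217.7] [-90.2  -0.7 -14.8] J [ -3.  23.  85.  -0.  72. -78.] F [-0.5  0.3 -0.1] open 0.697
shift units total [-0.02  0.02  0.13] turn units [0.05 0.1  0.13]
```

Emit:
carry_out:
  moves: [0,0,0.13,0.05,0.1,0.13,0,0,0,0,0,0]

```text
time_s: 6.28
tcp_pos: [621.4, 43.2, 218.0]
tool_rot: [-90.0, 0.1, -15.3]
contact_force: [1.2, -0.2, -0.1]
opening: 0.696
```

```bash
python3 -c "
from h import *
go([621,44,217],-15.3)"
```

```text
t 6.28 tcp [621.4  43.2 218. ] [-90.    0.1 -15.3] J [ -2.  23.  84.   0.  73. -77.] F [ 1.2 -0.2 -0.1] open 0.696
shift units total [-0.01  0.02  0.02] turn units [-0.    0.   -0.02]
```

Emit:
carry_out:
  moves: [0,0,0,0,0,0,0,0,0,0,0,0,0,0,0,0,0,0,0,0,0,0,0,0,0,0,0,0,0,0,0,0,0,0,0,0,0,0,0,0,0,0,0,0,0,0,0,0]
  jaw: 0.1

```text
time_s: 6.95
tcp_pos: [623.6, 43.4, 221.8]
tool_rot: [-89.9, -0.2, -15.2]
contact_force: [0.4, 0.1, -2.3]
opening: 0.197
```

The knob is gripped (opening 16.7 mm). Now I'll turn it clockwise gently.

Emit:
carry_out:
  moves: [0,0,0,0,0.3,0,0,0,0,0,0.5,0,0,0,0,0,0.5,0,0,0,0,0,0.5,0,0,0,0,0,0.5,0,0,0,0,0,0.5,0,0,0,0,0,0.5,0,0,0,0,0,0.5,0,0,0,0,0,0.5,0,0,0,0,0,0.3,0]

```text
time_s: 7.78
tcp_pos: [623.0, 42.2, 221.8]
tool_rot: [-90.0, -0.2, -39.1]
contact_force: [0.2, -0.6, -2.5]
opening: 0.202
```

```bash
python3 -c "
from h import *
go([621,44,218],-77.5)
p,d=arm.grab_frame('scene');cv2.imwrite('pics/s2.png',cv2.resize(p[100:300,120:400],None,fx=2.8,fy=2.8))"
```

```text
t 7.78 tcp [623.   42.2 221.8] [-90.   -0.2 -39.1] J [ -2.  23.  84.  -0.  73. -53.] F [ 0.2 -0.6 -2.5] open 0.202
shift units total [-0.07  0.09  0.  ] turn units [-0.02  7.67  0.03]
```

View pics/s2.png

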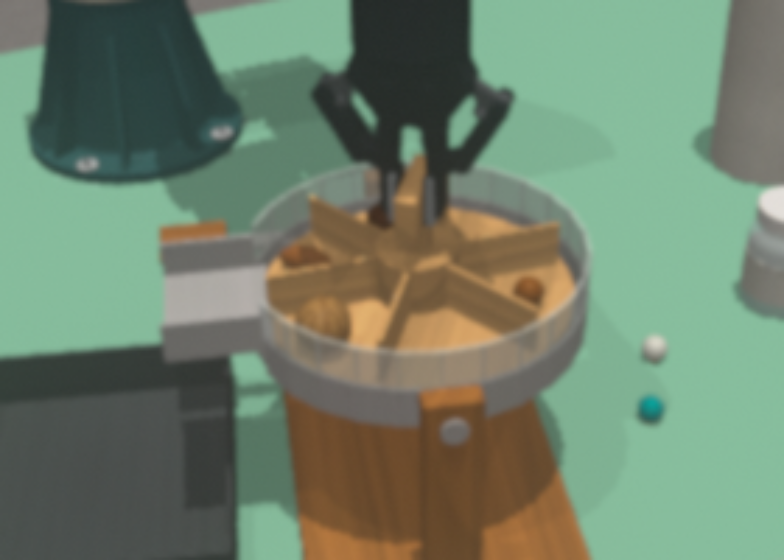

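The wheel turns with the knob: the walnut is at (322,315) and the pecan is being swept towards the plate-side rim. I'll keep turning.

Emit:
carry_out:
  moves: [0,0,0,0,0.4,0,0,0,0,0,0.5,0,0,0,0,0,0.5,0,0,0,0,0,0.5,0,0,0,0,0,0.5,0,0,0,0,0,0.5,0,0,0,0,0,0.5,0,0,0,0,0,0.5,0,0,0,0,0,0.5,0,0,0,0,0,0.4,0]

```text
time_s: 8.67
tcp_pos: [622.0, 41.3, 221.8]
tool_rot: [-90.1, -0.2, -63.8]
contact_force: [0.2, -0.5, -2.1]
opening: 0.2
```

```bash
python3 -c "
from h import *
go([621,44,221],-77.5)
p,d=arm.grab_frame('scene');cv2.imwrite('pics/s3.png',cv2.resize(p[100:300,120:400],None,fx=2.8,fy=2.8))"
```

```text
t 8.67 tcp [622.   41.3 221.8] [-90.1  -0.2 -63.8] J [ -2.  23.  84.  -0.  73. -29.] F [ 0.2 -0.5 -2.1] open 0.2
shift units total [-0.07  0.02  0.01] turn units [0.01 2.75 0.04]
```

View pics/s3.png

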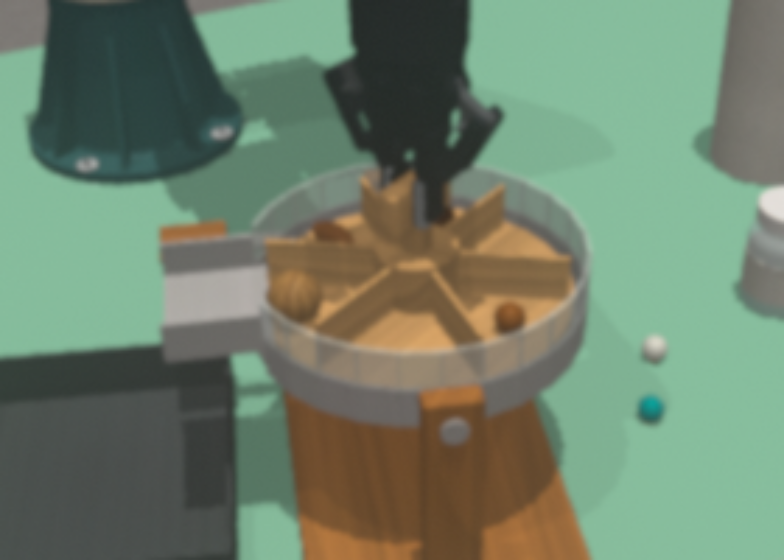

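Emit:
carry_out:
  moves: [0,0,0,0,0.45,0,0,0,0,0,0.45,0,0,0,0,0,0.45,0,0,0,0,0,0.4,0,0,0,0,0,0.4,0,0,0,0,0,0.3,0,0,0,0,0,0.2,0,0,0,0,0,0,0]

```text
time_s: 9.38
tcp_pos: [621.2, 41.1, 221.7]
tool_rot: [-90.1, -0.2, -77.0]
contact_force: [0.8, 0.4, -2.8]
opening: 0.2
```

```bash
python3 -c "
from h import *
go([621,44,221],-77.5)
p,d=arm.grab_frame('scene');cv2.imwrite('pics/s4.png',cv2.resize(p[100:300,120:400],None,fx=2.8,fy=2.8))"
```

```text
t 9.38 tcp [621.2  41.1 221.7] [-90.1  -0.2 -77. ] J [ -2.  23.  84.  -0.  73. -15.] F [ 0.8  0.4 -2.8] open 0.2
shift units total [-0.07  0.02  0.01] turn units [0.02 0.09 0.04]
```

View pics/s4.png

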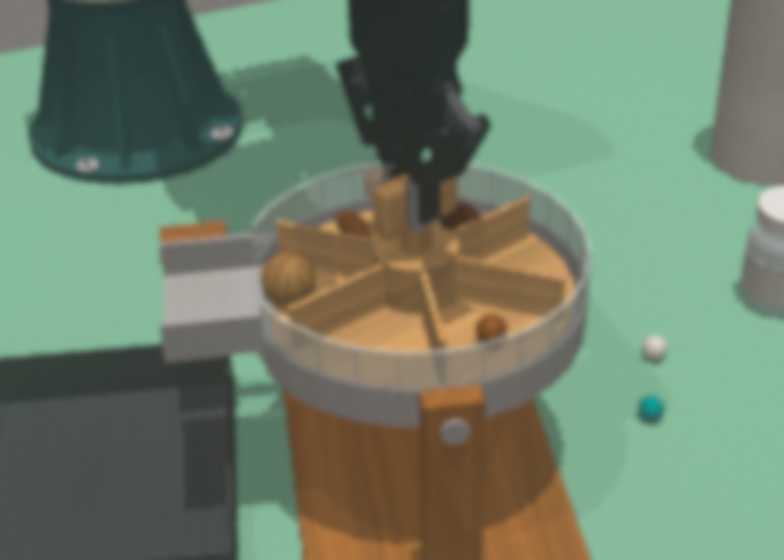

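The walnut is at the spout, at (290,275). I'll let the knob go and rise.

Emit:
carry_out:
  moves: [0,0,0,0,0,0,0,0,0,0,0,0,0,0,0,0,0,0,0,0,0,0,0,0,0,0,0,0,0,0]
  jaw: 0.6

```text
time_s: 9.85
tcp_pos: [622.0, 40.9, 222.8]
tool_rot: [-90.0, -0.2, -76.8]
contact_force: [0.4, 0.0, -0.4]
opening: 0.603
```

Emit:
carry_out:
  moves: [0,-0.4,0,0,0,0,0,-0.6,0,0,0,0,0,-0.6,0,0,0,0,0,-0.6,0,0,0,0,0,0,0,0,0,0]

```text
time_s: 10.27
tcp_pos: [620.7, 41.2, 312.9]
tool_rot: [-90.2, -0.2, -76.8]
contact_force: [1.5, -0.2, 0.8]
opening: 0.599
```

```bash
python3 -c "
from h import *
go([493,-79,300],-77.5)
for n in ('scene','top'):
  p,d=arm.grab_frame(n);np.save('pics/%s5.npy'%n,d);cv2.imwrite('pics/%s5.png'%n,p)
  cv2.imwrite('pics/%s5c.png'%n,cv2.resize(p[100:370,130:480],None,fx=2.2,fy=2.2))
  for r in arm.cut_out(n,'walnut')[:3]: print(n,r['confidence'],r['rect'])
"
```

```text
t 10.27 tcp [620.7  41.2 312.9] [-90.2  -0.2 -76.8] J [ -2.  19.  77.  -0.  84. -16.] F [ 1.5 -0.2  0.8] open 0.599
shift units total [ 2.19  0.34 -3.79] turn units [0.05 0.15 0.04]
scene 0.88 [210.8, 191.0, 232.0, 209.8]
scene 0.65 [229.8, 351.2, 252.9, 375.3]
scene 0.64 [174.6, 333.4, 199.8, 357.9]
top 0.59 [312.4, 231.7, 342.6, 253.8]
top 0.4 [378.0, 166.7, 394.1, 175.0]
```

View pics/top5c.png

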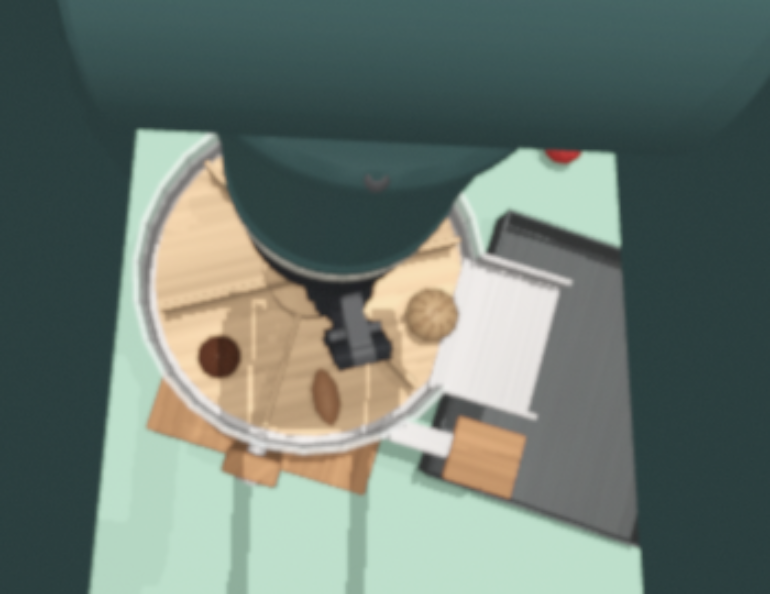

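View pics/scene5c.png

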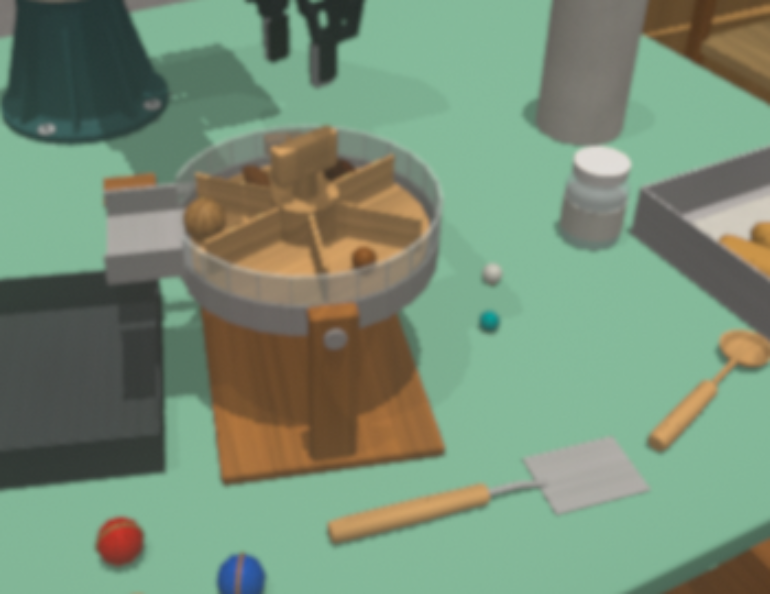

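The walnut is at crop (431,315) in front of the spout and the carousel is level. The pecan (325,397) and chestnut (219,356) are behind the rim. Now I'll move over to the thumb plate.

```bash
python3 -c "
from h import *
w=atz('top',327.3,242.9,180)-np.array([621,44,180]);s=np.array([-.301,-.954]);print('walnut fwd',w[:2]@s,'side',w[:2]@[-.954,.301])
go([490,-78,300],-76.8)"
```

```text
walnut fwd 91.74888271558291 side 0.9037913059866872
t 10.47 tcp [617.4  41.3 306.5] [-90.8  -0.  -76.8] J [ -2.  19.  78.  -0.  84. -16.] F [0.6 0.3 0.1] open 0.601
shift units total [ 2.18  0.22 -3.78] turn units [0.16 0.   0.01]
```

Emit:
carry_out:
  moves: [0.28,0,-0.47,0,0,0,0.28,0,-0.47,0,0,0,0.28,0,-0.47,0,0,0,0.28,0,-0.47,0,0,0,0.28,0,-0.47,0,0,0,0.28,0,-0.47,0,0,0,0.28,0,-0.47,0,0,0,0.2,0,-0.4,0,0,0,0,0,0,0,0,0]
  jaw: 0

```text
time_s: 11.22
tcp_pos: [480.9, -78.5, 294.5]
tool_rot: [-92.1, 0.6, -76.6]
contact_force: [-0.7, -0.2, -0.4]
opening: -0.003
```

Emit:
carry_out:
  moves: [0,0,0,0,0.95,0,0,0,0,0,0.95,0,0,0,0,0,0.95,0,0,0,0,0,0.95,0,0,0,0,0,0.95,0,0,0,0,0,0.95,0,0,0,0,0,0,0]

```text
time_s: 11.8
tcp_pos: [478.5, -75.6, 286.8]
tool_rot: [-92.8, -0.4, -106.6]
contact_force: [-0.7, 1.0, 0.1]
opening: -0.002
```

```bash
python3 -c "
from h import *
go([490,-77,190],-107.5)"
```

```text
t 11.8 tcp [478.5 -75.6 286.8] [ -92.8   -0.4 -106.6] J [-17.  10.  94.  -0.  79.  -0.] F [-0.7  1.   0.1] open -0.002
shift units total [-0.06  2.4   0.4 ] turn units [0.56 0.18 0.08]
```

Emit:
carry_out:
  moves: [0,0.4,0.2,0.28,0.1,0.04,0,0.5,0.15,0.28,0.1,0.04,0,0.5,0.05,0,0,0,0,0.5,0,0,0,0,0,0.4,0,0,0,0,0,0,0,0,0,0]

```text
time_s: 12.3
tcp_pos: [495.1, -77.4, 188.3]
tool_rot: [-90.0, 0.1, -106.7]
contact_force: [-1.4, 0.6, 0.3]
opening: -0.002
```

```bash
python3 -c "
from h import *
go([490,-77,180],-107.5)
p,d=arm.grab_frame('scene');cv2.imwrite('pics/s6.png',cv2.resize(p[100:300,120:400],None,fx=2.8,fy=2.8))
p,d=arm.grab_frame('top');cv2.imwrite('pics/t6.png',cv2.resize(p[100:370,130:480],None,fx=2.2,fy=2.2))"
```

```text
t 12.3 tcp [495.1 -77.4 188.3] [-9.000e+01  1.000e-01 -1.067e+02] J [-17.  15. 102.   0.  63.  -0.] F [-1.4  0.6  0.3] open -0.002
shift units total [ 0.03  0.21 -0.12] turn units [-0.01  0.17 -0.03]
```

View pics/s6.png

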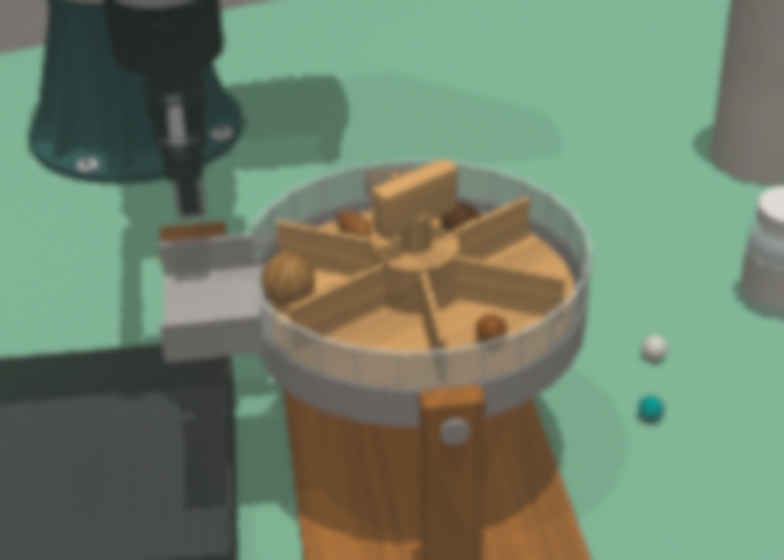

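View pics/t6.png

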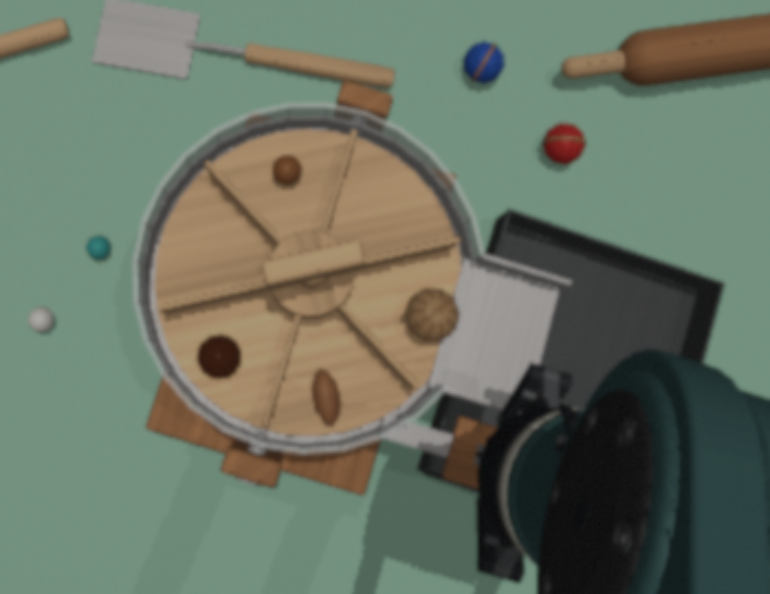

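The walnut is centred at the spout and the fingers are over the plate. First I'll press partway.

Emit:
carry_out:
  moves: [0,0.1,-0.1,0,0.15,0,0,0.2,0,0,0,0,0,0.2,0,0,0,0,0,0.2,0,0,0,0,0,0.2,0,0,0,0,-0.03,0.25,0,0,0,0,-0.03,0.25,0,0,0,0]

```text
time_s: 12.98
tcp_pos: [497.4, -76.5, 136.7]
tool_rot: [-89.1, -0.0, -107.3]
contact_force: [-2.4, 1.1, 5.6]
opening: 0.002
```

```bash
python3 -c "
from h import *
go([494,-65,88],-107.5)"
```

```text
t 12.98 tcp [497.4 -76.5 136.7] [ -89.1   -0.  -107.3] J [-17.  19. 105.  -0.  55.   1.] F [-2.4  1.1  5.6] open 0.002
shift units total [-0.25  1.21 -0.18] turn units [-0.17  0.04  0.  ]
```

Emit:
carry_out:
  moves: [-0.05,0.25,-0.04,-0.1,0,0,-0.05,0.25,-0.04,0,0,0,-0.05,0.25,-0.04,0,0,0,-0.05,0.22,-0.03,0,0,0,-0.03,0.15,0,0,0,0,0,0,0,0,0,0]

```text
time_s: 13.48
tcp_pos: [500.8, -66.6, 90.1]
tool_rot: [-89.0, 0.1, -107.4]
contact_force: [-1.8, -0.5, 5.3]
opening: -0.002
```

```bash
python3 -c "
from h import *
go([494,-65,88],-107.5)
p,d=arm.grab_frame('scene');cv2.imwrite('pics/s7.png',cv2.resize(p[100:300,120:400],None,fx=2.8,fy=2.8))"
```

```text
t 13.48 tcp [500.8 -66.6  90.1] [-8.900e+01  1.000e-01 -1.074e+02] J [-15.  23. 108.   0.  48.   2.] F [-1.8 -0.5  5.3] open -0.002
shift units total [ 0.01  0.05 -0.17] turn units [-0.2   0.02 -0.03]
```

View pics/s7.png

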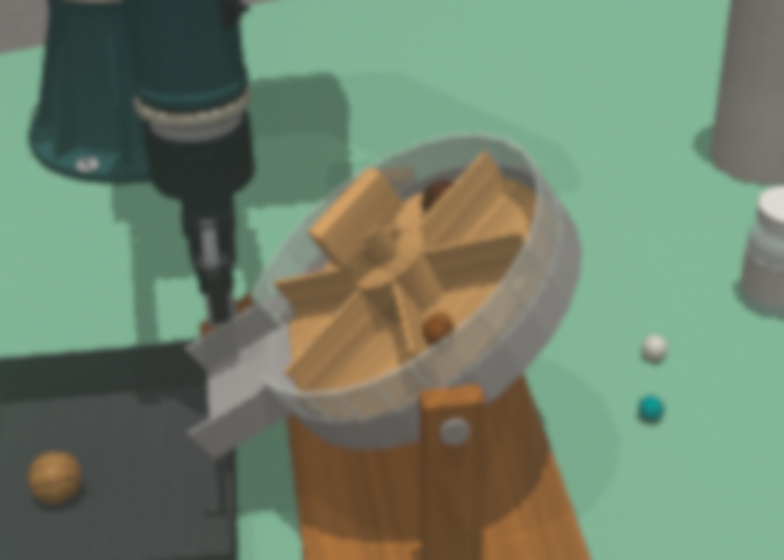

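The walnut has already rolled into the tray, at crop (54,478). I'll let the plate rise slowly.

Emit:
carry_out:
  moves: [0.02,-0.2,0,0,0,0,0.02,-0.2,0,0,0,0,0.02,-0.2,0,0,0,0,0.02,-0.2,0,0,0,0,0.02,-0.2,0,0,0,0,0.02,-0.2,0,0,0,0,0.02,-0.2,0,0,0,0,0.02,-0.2,0,0,0,0,0.02,-0.2,0,0,0,0,0,-0.2,0,0,0,0]

```text
time_s: 14.37
tcp_pos: [496.6, -74.3, 177.5]
tool_rot: [-89.0, 0.1, -107.4]
contact_force: [0.2, 0.3, 0.8]
opening: 0.004
```

Emit:
carry_out:
  moves: [0,-0.3,0,0,0,0,0,-0.4,0,0,0,0,0,-0.5,0,0,0,0,0,-0.6,0,0,0,0,0,-0.6,0,0,0,0,0,0,0,0,0,0,0,0,0,0,0,0]

```text
time_s: 14.95
tcp_pos: [493.6, -72.5, 281.9]
tool_rot: [-89.0, 0.2, -107.4]
contact_force: [-1.6, -0.8, -0.0]
opening: -0.003
```

```bash
python3 -c "
from h import *
go([494,-65,88],-107.5)
p,d=arm.grab_frame('scene');cv2.imwrite('pics/s8.png',cv2.resize(p[100:350,80:400],None,fx=2.3,fy=2.3))
p,d=arm.grab_frame('top');cv2.imwrite('pics/t8.png',cv2.resize(p[100:370,130:480],None,fx=2.2,fy=2.2))
W=pts('top',d)
print('lip/knob z', W[219,272], W[245,370])
"
```

```text
t 14.95 tcp [493.6 -72.5 281.9] [ -89.     0.2 -107.4] J [-16.   9.  95.   0.  75.   1.] F [-1.6 -0.8 -0. ] open -0.003
shift units total [-0.16  4.85 -0.13] turn units [-0.2   0.03 -0.04]
lip/knob z [619.92880208  44.41720614 251.74615497] [ 590.58064798 -115.19533116  160.98987547]
```

View pics/s8.png

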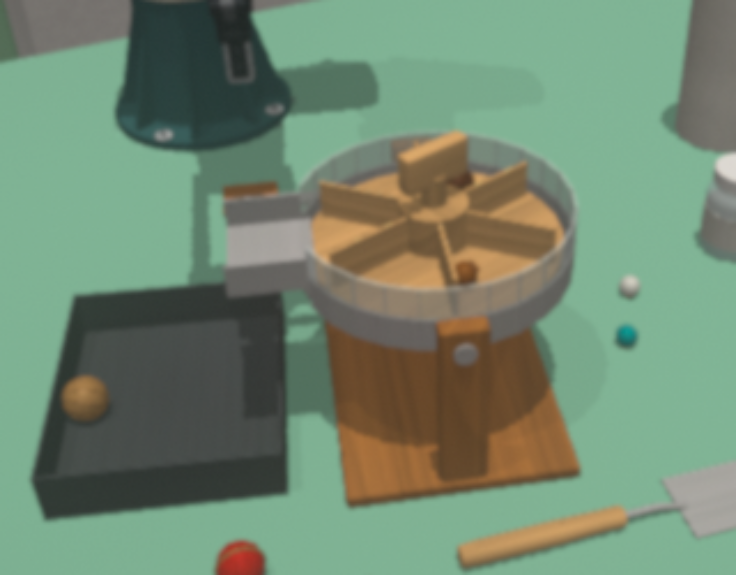

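View pics/t8.png

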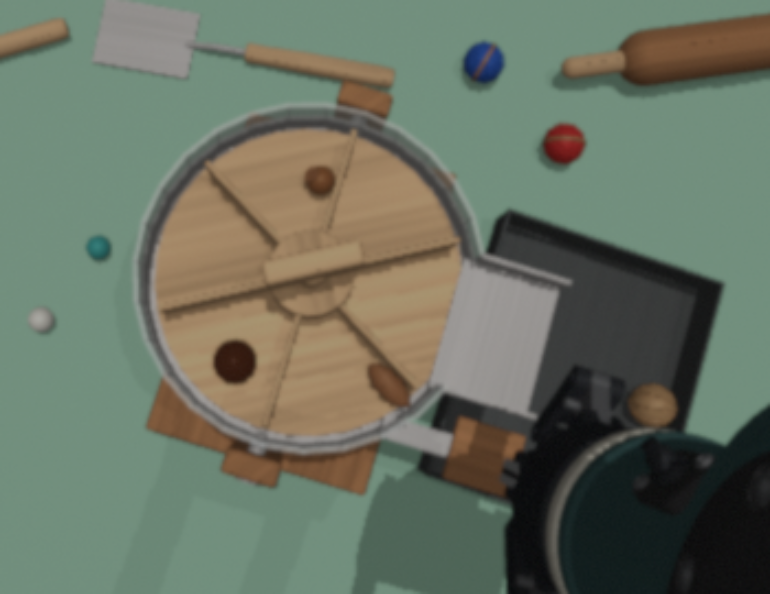

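The carousel is level and the walnut is in the tray. The pecan, chestnut and hazelnut are still in their compartments. I'll wait a moment for things to settle, check once more and hand in.

Emit:
carry_out:
  moves: [0,-0.3,0,0,0,0,0,0,0,0,0,0,0,0,0,0,0,0,0,0,0,0,0,0,0,0,0,0,0,0,0,0,0,0,0,0,0,0,0,0,0,0,0,0,0,0,0,0,0,0,0,0,0,0,0,0,0,0,0,0]

```text
time_s: 15.88
tcp_pos: [488.8, -71.0, 285.1]
tool_rot: [-89.9, 0.2, -107.4]
contact_force: [0.2, 0.5, 0.1]
opening: 0.002
```

```bash
python3 -c "
from h import *
p,d=arm.grab_frame('scene');cv2.imwrite('pics/s9.png',cv2.resize(p[100:350,80:400],None,fx=2.3,fy=2.3))
r=arm.cut_out('scene','walnut');W=pts('scene',d)
for x in r[:3]: print(round(x['confidence'],2),x['rect'],np.median(W[x['mask']],0).round())
"
```

```text
0.93 [175.6, 335.0, 196.7, 354.6] [ 774. -194.   29.]
0.86 [230.1, 351.5, 252.0, 372.9] [ 850. -123.   30.]
0.84 [104.6, 265.5, 128.4, 284.3] [ 536. -260.   29.]
```

View pics/s9.png

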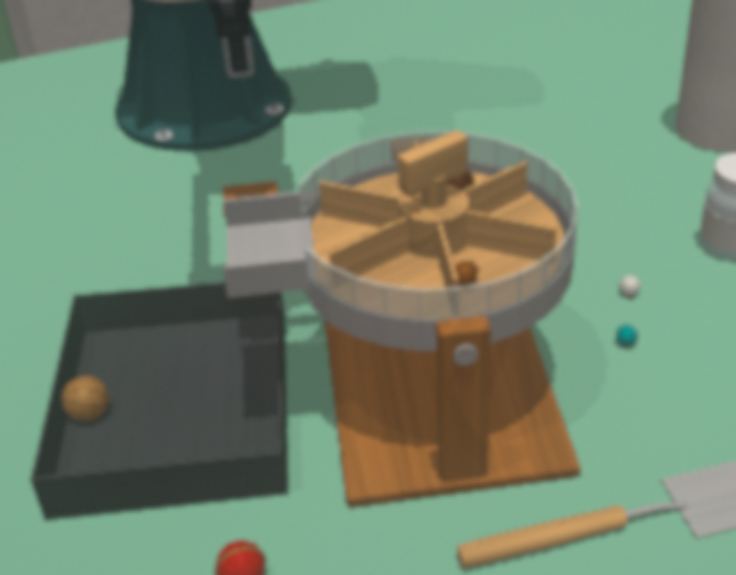

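The walnut is at rest inside the tray and nothing has changed, so I'm handing in.

```bash
python3 -c "
from workcell import arm
print(arm.job_done())"
```

```text
the job is handed in; nothing more can be done
None
```

The walnut is in the baking tray and the carousel is level again. I handed the job in at about 16 s of the 48 s allowed; no verdict came back.

I gripped the knob and turned the wheel about 62° clockwise. That put the walnut about 1 mm off the spout's centre line and 92 mm out from the axis, with the carousel level. I then pressed the thumb plate until the carousel tipped and the walnut rolled out, and let the plate rise slowly.

- **Walnut:** the last two pictures, a second apart, show it at rest in the tray. The surface the camera sees is about 29 mm up, and the tray's walls reach 50 mm.
- **Carousel:** the spout floor reads 161 mm against 162 mm nominal, and the knob is back where it started.
- **Other nuts:** the last top view shows the chestnut, hazelnut and pecan in their compartments. The pecan lies against a wall near the spout opening but still inside the wheel. In the very last picture, from the side camera, the pecan is hidden.
- **Contact:** the fingers stayed clear of the nuts in every picture, and the highest force I read was about 6 N, while pressing the plate.

No check failed. The arm drifted a few millimetres between moves, and I corrected this before gripping and before pressing.

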